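# Get the tabletop smoker drawing, load the kebabs and shut the lid

### The job

Get the little smoker going: first pull its telescoping stack up until the lock button clicks out, then swing the red lever of the intake valve a quarter turn to fully open, in line with its pipe. Then set the loaded skewer rack flat on the grate, carrying it level, let go of it, and lower the lid fully shut without letting it drop. Leave the other things on the shelf where they are.

Things in the scene. Friction and masses are not known exactly. Their poses are not given: they have to be found in the camera images.
- smoker: black sheet-steel tabletop smoker, fixed to the shelf: open tub 200 mm deep (its x) by 300 mm wide (its y), rim 105 mm high, wall 4 mm. Origin on the shelf under the tub's centre; x points from its front (robot side) to its back, y to its stack end, z up. At the -y end, above the intake valve, a carry handle bar (10 mm, with 18 mm wooden grip) runs along x from x -62 to +62 mm, at y -212 mm, 128 mm high.
- grate (a point): centre of the tub's cooking grate, on its top face, 85 mm above the shelf, axes as smoker. The clear space inside the walls is 192 mm (x) by 292 mm (y), 20 mm deep below the rim; the shut lid leaves 110 mm of height above the grate in its middle.
- stack (a joint): upward extension in m of the inner tube of the telescoping chimney stack at the smoker's +y end (steel tube 44 mm diameter, sliding vertically in a fixed 52 mm outer tube whose top is 165 mm above the shelf; its axis stands at the smoker's y +200 mm, x 0; the open rim is 220 mm high pushed down, 300 mm locked up). 0 = pushed fully down, end stop at 0.0835; the lock hole is met at about 0.080. Stiff slide: about 7 N to lift, more at the end stop.
- stack_grip (a point): point on the axis of the stack's inner tube, 23 mm below its open top rim; it rises with the tube. Pushed fully down it is 197 mm above the shelf; the tube can be gripped from above across its 44 mm (47 mm at the rim).
- stack_button (a joint): travel in m of the stack's brass spring lock button (10 mm diameter): 0 = held in, hidden inside the outer tube; 0.009 = clicked out through the hole on the outer tube's +y side, 20 mm below that tube's top, and then it bears the stack.
- valve (a joint): angle in rad of the red lever of the brass quarter-turn ball valve on the intake pipe at the smoker's -y end: 0 = closed stop, lever across the pipe, pointing to the front and down; 1.571 = open stop, lever in line with the pipe, pointing away from the tub (-y of the smoker). Grows counter-clockwise seen from the lever's top side. Stays where it is left; about 0.35 N m to turn.
- valve_hinge (a point): point on the valve's stem axis at the height of the lever. Its z axis is the stem axis, leaning 35 deg from vertical towards the smoker's front (smoker's -x); the lever turns about it and lies along this frame's own -x.
- valve_lever (a point): middle of the lever's red grip, 78 mm from the stem axis, axes as valve_hinge. The grip is 22 mm wide (its y), 11 mm thick (its z), 85 mm long (its x). The pipe (33 mm) lies 62 mm above the shelf, the lever's plane 41 mm from the pipe's centre line.
- lid (a joint): angle in rad of the hinged hood lid: 0 = shut on the tub's rim; about 1.5 = standing open at the back. The hinge is stiff: it stays put when open beyond about 0.6 rad but falls if let go lower; 0.7 kg, about 4 N at the handle to start it down.
- lid_hinge (a point): point on the lid's hinge line (middle of its length), at the tub's far rim, 108 mm above the shelf; the hinge line runs along the smoker's y.
- lid_handle (a point): middle of the lid's steel bar handle: 11 mm round bar, 130 mm long along y, 35 mm off the lid's front lip. From the hinge it lies 235 mm towards the front and 35 mm up with the lid shut (153 mm above the shelf), and swings up about the hinge to about 345 mm high with the lid open. Axes turn with the lid: shut, as the smoker's.
- rack: steel skewer rack with six slots, loaded with four kebabs, one rigid loose piece of about 0.5 kg: 185 mm long over the skewers (its x, -97 to +88 mm), 120 mm wide (its y), 90 mm tall with its handle. Origin at the centre of its underside.
- rack_handle (a point): middle of the rack's carrying bar: 10 mm round bar along the rack's x, 110 mm long, 85 mm above its underside; the kebabs below it are at most 51 mm high and leave 33 mm free between them under the bar.
- grinder: turning-knob pepper grinder, clear acrylic with steel foot, 58 mm diameter, 170 mm tall; bystander, origin at its underside, not to be disturbed
- oil_bottle: green glass oil bottle, 62 mm diameter, 200 mm tall; bystander, origin at its underside, not to be disturbed
- salt_jar: glass salt jar with metal cap, 68 mm diameter, 100 mm tall; bystander, origin at its underside, not to be disturbed
- spatula: stainless fish spatula with dark wooden handle, about 310 mm long, 20 mm high, lying along its x axis; bystander, origin at its underside, not to be disturbed
- brush: yellow silicone basting brush with steel handle, about 200 mm long, 18 mm high, lying along its x axis; bystander, origin at its underside, not to be disturbed
- dish: white ceramic dish, 124 mm across, 35 mm high; bystander, origin at its underside, not to be disturbed

How it is judged (in metres and radians):
On the way, in this order (a step that is already met when the one before it is completed fails the run):
1. the stack is pulled up and its lock button has clicked out (value of joint stack above 0.076 m and value of joint stack_button above 0.006 m), for 0.2 s.
2. the intake valve lever is fully open (value of joint valve above 1.48 rad), for 0.2 s.
3. the rack stands flat on the grate, let go, with the lid still up (z of rack in the frame of grate between -0.004 and 0.006 m and x of rack in the frame of grate between -0.036 and 0.036 m and y of rack in the frame of grate between -0.065 and 0.065 m and angle between rack's own z axis and vertical below 0.08 rad and contact force between the fingers and rack below 0.1 N and value of joint lid above 0.9 rad), for 0.2 s.
4. the lid is shut (value of joint lid below 0.04 rad), for 0.2 s.
At the end, for the whole second after the job is handed in: Stack up (more than 76 mm) with its lock button out (more than 6 mm); valve lever at its open stop (within 5 deg); rack at rest flat on the grate (underside within 6 mm of the grate, tilt under 4.5 deg, within 36 mm front to back and 65 mm sideways of the grate's centre); lid shut (within 2.3 deg) (all of step 1 and value of joint valve above 1.48 rad and z of rack in the frame of grate between -0.004 and 0.006 m and x of rack in the frame of grate between -0.036 and 0.036 m and y of rack in the frame of grate between -0.065 and 0.065 m and angle between rack's own z axis and vertical below 0.08 rad and value of joint lid below 0.04 rad and linear speed of rack below 0.02 m/s); the robot touches nothing.
It fails at once if the rack is tipped more than 25 deg (the kebabs would roll out of their slots) (angle between rack's own z axis and vertical above 0.44 rad).
It fails at once if the lid is let drop (falls faster than 3 rad/s) (velocity of joint lid below -3 rad/s).
It fails at once if a bystander is moved more than 40 mm (distance of any of grinder, oil_bottle, salt_jar, spatula, brush, dish from where it was at the start of the episode above 0.04 m).
It also fails if it takes over 72 s, if anything falls off the work surface, if the arm or the gripper's body presses on something with over 40 N, if the wrist force passes 120 N, or if a joint passes its speed limit or range.

### The arm

A 7-joint arm with a two-finger parallel gripper is mounted at the origin on the work surface. World frame = base frame: x ahead of the robot, y to its left, z up, the work surface at z = 0. Lengths are in mm, angles in degrees, forces in N, time in s.
With the tool pointing down it reaches from about 425 to 800 mm from the base axis. Payload 8.3 kg.
Tool frame: the origin (TCP) lies between the finger pads; the fingertips stand 25 mm ahead of it and the grasp point (between the pads) lies 6 mm ahead of it (bot.tcp_to_tips is the distance from the TCP to the fingertips, in mm); z points along the fingers, y is the direction in which the jaws open and shut (so a half turn about z gives the same grasp; the last joint's range is limited). The gripper opens to 85 mm and grips with 20 to 120 N. Pads are 22 mm wide; open, the fingers measure 114 mm over their backs; the gripper's body (76 mm by 85 mm) begins 54 mm behind the grasp point. The pads swing forward as they close: fully open they stand 13 mm farther back than shut.
Start: joints at [-77.401, 21.967, 0.94, 78.501, -0.361, 79.538, -2.664], TCP at [174.353, 600.171, 256.279] pointing down, gripper open.
Joint ranges: [-169.22, 169.22], [-14.56, 117.87], [-87.37, 89.26], [10.42, 133.3], [-82.24, 262.24], [0.94, 117.77], [-172.7, 172.7]. Speed limits (degrees/s): [136.94, 136.94, 172.46, 172.46, 180, 180, 180].

### API

Orientations are given as [roll, pitch, yaw] about the fixed x, y, z axes, in that order (R = Rz(yaw) Ry(pitch) Rx(roll)).
In Python, from station import bot gives the robot as it stands. Calls block until the motion is done:
- bot.move_ptp(position, orientation): joint-space move of the TCP to a pose.
- bot.move_straight(position, rot=None, feed=150, guard=None): straight line of the TCP; rot=None keeps the orientation; feed is the mean speed in mm/s. With guard (N) it stops when the force on the tool has changed by that much, and returns True; else False.
- bot.move_joints(angles): joint-space move.
- bot.grip(opening, grasp_force=None): finger opening in mm; grasp_force is the grip in N (None keeps the last); returns when the fingers have stopped.
- bot.sleep(seconds).
- bot.solve_ik(position, orientation): joint angles nearest the present ones, or None.
- bot.sense(): the state.
- bot.read_camera(name): name is "scene" or "side" or "wrist"; returns (picture, depth): 384x512x3 uint8, red, green, blue; 384x512 float32, mm along the optical axis (not along the pixel's ray), 0 where there is no reading.
- bot.camera_params(name): a dict with "intrinsics" (3x3 intrinsics, pixels), "k1" (the pictures are not rectified: a ray, as slopes to the right and down, at radius r is drawn at 1 + k1 r^2 times it, then the intrinsics apply), "xyz" and "orientation" of the camera in the world. Camera axes: x right, y up, looking along -z (the intrinsics and any distortion apply to the point x, -y, -z); pixel columns grow to the right and rows downward; lengths in mm; the calibration is good to about 2 mm. A picture is of the moment at which its call begins: read the wrist's pose just before it. camera_params takes no time and is no camera call; for the wrist camera it gives the pose at the moment of the call.
A pose or a line that the arm cannot do raises bot.Unreachable and nothing moves.
- bot.job_done(): hands the job in, once; it reports no verdict.
The state is a dict: "clock": time; "joints": joint angles; "joint_velocities": joint speeds; "effort": joint torques, N m; "tool_pos": TCP position; "tcp_rot": TCP orientation; "force": force on the tool from outside, world axes, zero at the start; "moment": the same for the moment, N m; "grip_width": finger opening in mm.
Only numpy, scipy, OpenCV 4.12 (cv2) and the standard library are available. Lean on these libraries where they do the work, as an engineer would, in place of code of your own. Each camera call takes 0.05 s, during which the arm holds its last target. There are 200 camera calls.

## Working session

There is one attempt and no reset: what is moved stays moved. The work goes in short steps, each a Python script; the robot and the scene stay as the last script left them, time stands still between calls to the robot, and variables do not carry over. Pictures are saved under pics/ and viewed, about 8 in all and at most 12, crops included, and the job is handed in when it is done.

```bash
ls; mkdir -p pics; cat > h.py <<'E'
from station import bot
import numpy as np, cv2
from scipy.spatial.transform import Rotation as R
def cloud(name):
    p=bot.camera_params(name); img,d=bot.read_camera(name)
    K=np.array(p["intrinsics"]); k1=p["k1"]
    v,u=np.mgrid[:384,:512].astype(float)
    pts=cv2.undistortPoints(np.stack([u.ravel(),v.ravel()],1)[:,None],K,np.array([k1,0,0,0,0.])).reshape(384,512,2)
    c=np.stack([pts[...,0]*d,-pts[...,1]*d,-d],-1).astype(float)
    w=c@R.from_euler('xyz',p["orientation"],degrees=True).as_matrix().T+np.array(p["xyz"])
    w[d<=0]=np.nan
    return img,w
def save(fn,img): cv2.imwrite(fn,np.ascontiguousarray(img[...,::-1]))
E
python3 - <<'E'
from h import *
s=bot.sense();print(s)
a=[]
for n in("scene","side"):
    p=bot.camera_params(n);print(n,p)
    i,w=cloud(n);np.savez(f"{n}.npz",i=i,w=w);save(f"pics/{n}.png",cv2.resize(i,(800,600)))
E
```

```text
pics
{'clock': 0.0, 'joints': array([-77.39915464,  22.01402962,   0.93820309,  78.56137544,
        -0.36104107,  79.53828152,  -2.66451059]), 'joint_velocities': array([-0.00224763,  0.02586217,  0.03440692,  0.03013969,  0.00489948,
       -0.00473642, -0.01786964]), 'effort': array([ 3.02974913e-04, -6.27591705e+01,  8.44870247e-01, -3.71830559e+01,
        1.68065296e-02,  1.43729994e-02, -2.85878491e-05]), 'tool_pos': array([174.25688168, 599.74162193, 255.29159929]), 'tcp_rot': array([-1.79889153e+02,  1.89989069e-03,  1.63798593e+02]), 'force': array([-0.45390827, -0.51191275,  0.83463652]), 'moment': array([-0.03987312,  0.00377906, -0.02073718]), 'grip_width': 85.13067225275907}
scene {'intrinsics': array([[375.60829887,   0.        , 255.07292488],
       [  0.        , 375.60829887, 199.90881347],
       [  0.        ,   0.        ,   1.        ]]), 'k1': -0.07602659026653187, 'xyz': array([ 301.8125292 , -769.96319418, 1192.08390141]), 'orientation': array([ 37.37017491,  -0.49360022, -16.58665327])}
side {'intrinsics': array([[463.38489906,   0.        , 261.75269446],
       [  0.        , 463.38489906, 184.2812622 ],
       [  0.        ,   0.        ,   1.        ]]), 'k1': 0.04189764138289094, 'xyz': array([-409.30161567, -404.69677212, 1117.16524271]), 'orientation': array([ 46.40307563,  -0.11702775, -65.28296946])}
```

View pics/scene.png

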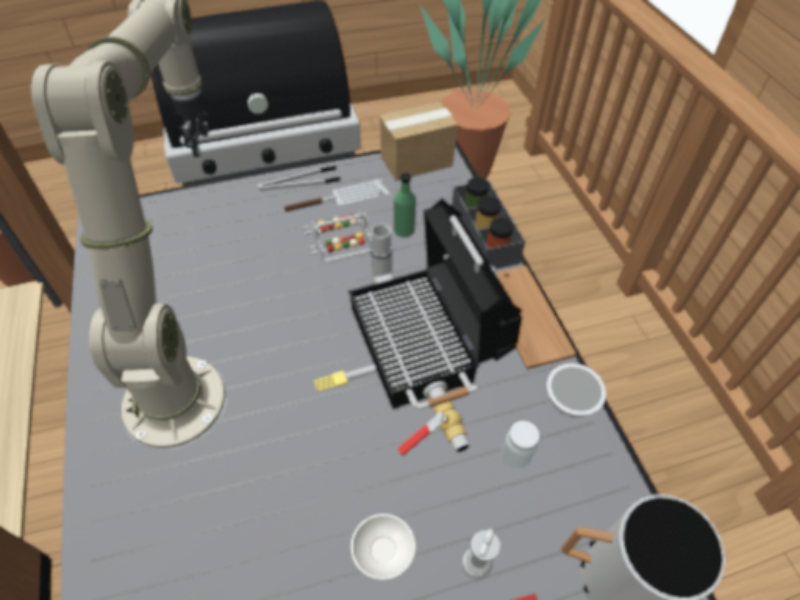

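View pics/side.png

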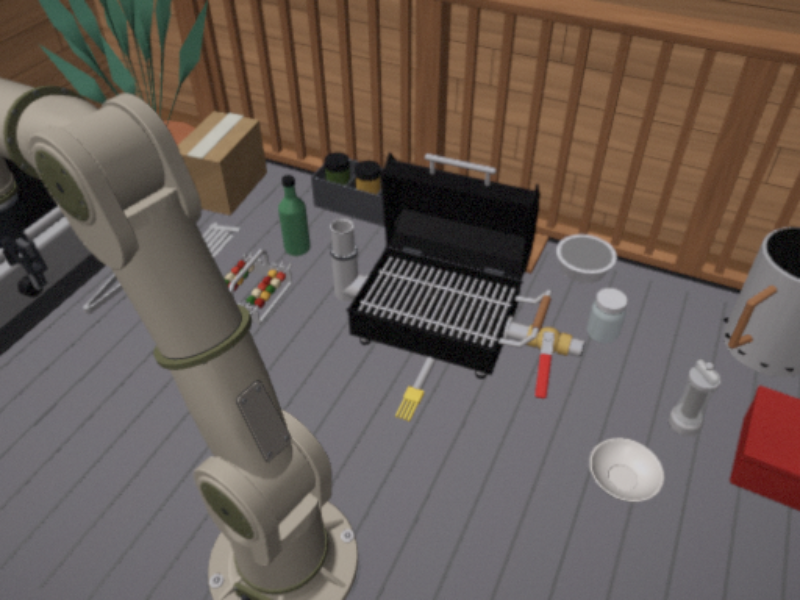

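```bash
python3 - <<'E'
from h import *
for n,boxes in (("scene",dict(stack=(360,215,400,285),wood=(420,380,480,412),red=(395,415,440,460),lidh=(440,205,495,275),rack=(300,205,372,262),tub=(345,270,480,410),bottle=(390,170,420,240))),
 ("side",dict(stack=(325,215,362,300),wood=(530,290,555,330),red=(532,335,555,400),lidh=(420,148,500,175),rack=(222,245,295,322),tub=(345,240,525,380),bottle=(275,170,312,260)))):
    z=np.load(n+".npz");i,w=z["i"].astype(float),z["w"]
    print(n)
    for k,b in boxes.items():
        x0,y0,x1,y1=(np.array(b)*.64).astype(int)
        P=w[y0:y1,x0:x1].reshape(-1,3);C=i[y0:y1,x0:x1].reshape(-1,3)
        ok=~np.isnan(P[:,0])
        if k=="stack": ok&=(P[:,2]>175)&(P[:,2]<230)
        if k=="wood": ok&=(P[:,2]>110)&(P[:,2]<142)&(C[:,0]>C[:,2]*1.4)
        if k=="red": ok&=(C[:,0]>120)&(C[:,1]<70)&(C[:,2]<70)&(P[:,2]>15)
        if k=="lidh": ok&=(P[:,2]>320)&(C.min(1)>90)
        if k=="rack": ok&=(P[:,2]>70)&(P[:,2]<100)
        if k=="tub": ok&=(P[:,2]>98)&(P[:,2]<112)&(C.max(1)<90)
        if k=="bottle": ok&=(P[:,2]>40)
        Q=P[ok]
        if len(Q)<3: print(k,len(Q));continue
        c=Q.mean(0);u,s,vt=np.linalg.svd(Q-c)
        print(k,len(Q),c.round(1),"dir",vt[0].round(3),"min",Q.min(0).round(),"max",Q.max(0).round(), "s",(s/np.sqrt(len(Q))).round(1))
        if k=="tub": print(cv2.minAreaRect(Q[:,:2].astype(np.float32)))
        if k in("rack","lidh"):
            t=(Q-c)@vt[0];print(" ends",np.percentile(t,[1,99]).round())
E
```

```text
scene
stack 183 [549.2 175.4 204.4] dir [-0.223 -0.822 -0.523] min [528. 155. 175.] max [574. 204. 227.] s [17.4 13.6 11.9]
wood 125 [ 576.4 -234.5  135. ] dir [-0.995 -0.101  0.005] min [ 534. -244.  127.] max [ 618. -223.  140.] s [24.6  4.6  2.5]
red 12 [ 496.9 -278.3   61.5] dir [-0.802 -0.181 -0.569] min [ 467. -284.   40.] max [ 517. -272.   76.] s [18.9  1.5  0.4]
lidh 131 [672.8 -17.7 346.6] dir [-0.08   0.997 -0.002] min [664. -83. 322.] max [684.  54. 354.] s [41.6  6.6  2.8]
 ends [-64.  69.]
rack 80 [489.6 379.8  84.9] dir [-0.999 -0.043  0.014] min [420. 370.  73.] max [561. 387.  93.] s [41.4  4.3  3.3]
 ends [-71.  68.]
tub 535 [590.4 -34.7 105.4] dir [0.109 0.994 0.001] min [ 452. -181.   98.] max [714. 137. 112.] s [107.8  87.6   3.7]
((586.1220092773438, -19.9324951171875), (252.307861328125, 303.6695861816406), 4.235311985015869)
bottle 413 [664.9 360.9 117.5] dir [-0.247 -0.626  0.74 ] min [565. 162.  40.] max [733. 598. 227.] s [52.1 40.2 16.7]
side
stack 284 [544.4 178.8 205.1] dir [-0.715 -0.42  -0.559] min [524. 157. 175.] max [574. 203. 228.] s [18.5 12.3 12.
[... 163 characters left out ...]
 [-0.808 -0.188 -0.558] min [ 457. -284.   29.] max [ 527. -255.   82.] s [23.3  5.5  3.1]
lidh 164 [672.3  -9.9 346.8] dir [-0.074  0.997 -0.026] min [660. -79. 322.] max [683.  58. 353.] s [41.1  5.   3.1]
 ends [-68.  66.]
rack 111 [483.  383.5  87.6] dir [-1.    -0.03  -0.002] min [418. 377.  73.] max [556. 390.  94.] s [41.1  4.6  2.7]
 ends [-71.  65.]
tub 992 [590.  -20.  105.6] dir [-0.218  0.976 -0.001] min [ 447. -177.   98.] max [720. 160. 112.] s [99.6 93.9  3.6]
((584.9183349609375, -3.5262908935546875), (261.2055969238281, 331.5896301269531), 3.960214138031006)
bottle 592 [655.  371.6 116.1] dir [-0.115 -0.08  -0.99 ] min [634. 349.  40.] max [689. 407. 204.] s [45.1 15.6  8. ]
```

```bash
cat >> h.py <<'E'
yaw=np.radians(4.2); C0=np.array([561.,-20.,0])
Rs=R.from_euler('z',yaw)
def S(p): return Rs.apply(np.asarray(p,float))+C0   # smoker -> world
def tool(z,y):  # tool z dir and jaw dir (world) -> rpy
    z=np.array(z,float);z/=np.linalg.norm(z);y=np.array(y,float);y-=z*(y@z);y/=np.linalg.norm(y)
    return R.from_matrix(np.stack([np.cross(y,z),y,z],1)).as_euler('xyz',degrees=True)
def tcp(g,rot,ahead=6): # TCP so that the point `ahead` mm in front is at g
    return np.asarray(g)-ahead*R.from_euler('xyz',rot,degrees=True).as_matrix()[:,2]
E
python3 - <<'E'
from h import *
from scipy.optimize import least_squares
P=[]
for n in("scene","side"):
    z=np.load(n+".npz");w=z["w"].reshape(-1,3)
    m=(np.abs(w[:,0]-549)<45)&(np.abs(w[:,1]-178)<45)&(w[:,2]>205)&(w[:,2]<226); Q=w[m]
    Q=Q[:,:]; r=cv2.minEnclosingCircle(Q[:,:2].astype(np.float32)); print(n,len(Q),r, np.percentile(Q[:,2],98))
    # pipe / jar
    for nm,c,rr,zz in(("jar",(640,-330),80,(90,110)),("pipeend",(560,-290),70,(40,85))):
        m=(np.hypot(w[:,0]-c[0],w[:,1]-c[1])<rr)&(w[:,2]>zz[0])&(w[:,2]<zz[1]); Q=w[m]
        if len(Q): print(nm,len(Q),Q.mean(0).round(),Q.min(0).round(),Q.max(0).round())
def ik(nm,p,r): 
    q=bot.solve_ik(p,r); print(nm,np.round(p),np.round(r), None if q is None else np.round(q))
D=[0,0,-1]
g=S([0,200,197]); 
for jy in ([1,0,0],[0,1,0],[-1,0,0]):
    r=tool(D,Rs.apply(jy)); ik("stack",tcp(g,r),r); ik(" up",tcp(g+[0,0,82],r),r);ik(" above",tcp(g+[0,0,160],r),r)
h=S([-23.5,-234,96])
for sgn in(1,-1):
  for a in(0.1,.8,1.65):
    st=Rs.apply([-np.sin(np.radians(35)),0,np.cos(np.radians(35))])
    l=R.from_rotvec(st*a).apply(Rs.apply([-np.cos(np.radians(35)),0,-np.sin(np.radians(35))]))
    r=tool(-st,sgn*np.cross(st,l)); ik(f"valve{sgn} {a}",tcp(h+78*l,r,1),r); 
for sgn in(1,-1):
  r=tool(D,[0.03*-sgn,sgn,0]); ik("rack",tcp([486,382,85],r),r)
  r=tool(D,Rs.apply([sgn,0,0])); ik("grate",tcp(S([-5,0,172]),r),r); ik(" mid",tcp([425,180,250],r),r)
  for tilt in(0,-15,15):
   for a in(1.5,.8,0):
    t=np.radians(tilt); r=tool(Rs.apply([np.sin(t),0,-np.cos(t)]),Rs.apply([sgn,0,0])); b=S([97-235*np.cos(a)+35*np.sin(a),-20,108+235*np.sin(a)+35*np.cos(a)]); ik(f"lid{tilt} {a}",tcp(b,r),r)
E
```

```text
scene 85 ((552.2835083007812, 179.65481567382812), 24.534942626953125) 225.3217148747229
jar 205 [ 697. -343.   99.] [ 674. -373.   92.] [ 719. -312.  106.]
pipeend 405 [ 560. -278.   74.] [ 491. -324.   47.] [ 600. -221.   85.]
side 146 ((548.8074340820312, 180.51254272460938), 25.238391876220703) 225.36990427068244
jar 186 [ 696. -340.   99.] [ 673. -370.   90.] [ 719. -312.  105.]
pipeend 445 [ 554. -274.   72.] [ 493. -322.   45.] [ 595. -220.   85.]
stack [546. 179. 203.] [180.   0.  94.] [-46.  19.  31.  92. -10.  71.  -9.]
 up [546. 179. 285.] [180.   0.  94.] [-47.  16.  32.  85.  -9.  81. -10.]
 above [546. 179. 363.] [180.   0.  94.] [-47.  16.  34.  76.  -9.  91. -10.]
stack [546. 179. 203.] [-180.    0. -176.] [-39.  18.  22.  92.  -7.  71.  79.]
 up [546. 179. 285.] [-180.    0. -176.] [-39.  15.  23.  85.  -6.  81.  78.]
 above [546. 179. 363.] [-180.    0. -176.] [-40.  15.  24.  76.  -6.  90.  78.]
stack [546. 179. 203.] [180.   0. -86.] [-30.  18.  11.  92.  -3.  71. 166.]
 up [546. 179. 285.] [180.   0. -86.] [-32.  15.  13.  84.  -3.  81. 166.]
 above [546. 179. 36
[... 1897 characters left out ...]
8 [521. -43. 307.] [180.   0. -86.] [ -60.   20.   79.   92.  -20.   85. -156.]
lid0 0 [425. -50. 149.] [180.   0. -86.] [ -74.    6.   83.  118.   -7.   61. -164.]
lid-15 1.5 [679. -31. 351.] [165.   0. -86.] [ -13.   46.   39.   37.  -24.  117. -165.]
lid-15 0.8 [523. -43. 307.] [165.   0. -86.] [ -46.   38.   78.   79.  -29.  104. -147.]
lid-15 0 [426. -50. 149.] [165.   0. -86.] [ -57.   35.   78.  107.  -27.   81. -144.]
lid15 1.5 [676. -32. 351.] [-165.    0.  -86.] [ -48.   33.   78.   78.  -40.   81. -150.]
lid15 0.8 [519. -43. 307.] [-165.    0.  -86.] [  69.   -1.  -65.  100.   -3.   65. -171.]
lid15 0 [423. -50. 149.] [-165.    0.  -86.] [  61.   -8.  -51.  126.  -14.   46. -159.]
```

```bash
python3 - <<'E'
from h import *
r=tool([0,0,-1],Rs.apply([1,0,0])); g=np.array([550,180,197.])
bot.grip(85)
bot.move_ptp(tcp(g+[0,0,110],r),r)
i,w=cloud("wrist"); save("pics/w1.png",i); 
m=(w[...,2]>212)&(w[...,2]<226)&(np.hypot(w[...,0]-550,w[...,1]-180)<45); c=cv2.minEnclosingCircle(w[m][:,:2].astype(np.float32)); print(m.sum(),c)
if m.sum()>100 and 20<c[1]<28: g[:2]=c[0]
print("hit",bot.move_straight(tcp(g,r),feed=120,guard=15))
bot.grip(40,60); s=bot.sense(); print(s["clock"],s["grip_width"],s["tool_pos"],s["force"].round(1))
f0=s["force"]
print(bot.move_straight(tcp(g+[0,0,76],r),feed=60,guard=35)); s=bot.sense(); print(s["tool_pos"],s["force"].round(1))
print(bot.move_straight(tcp(g+[0,0,84.5],r),feed=15,guard=25)); s=bot.sense(); print(s["tool_pos"],s["force"].round(1),s["clock"],s["grip_width"])
bot.sleep(.3)
i,w=cloud("side"); save("pics/s2.png",cv2.resize(i[100:250,150:350],(800,600)))
i,w=cloud("scene"); save("pics/sc2.png",i)
E
```

```text
1040 ((549.2481689453125, 181.28224182128906), 23.496164321899414)
hit False
3.925 44.941614265443086 [549.72469236 181.36884013 203.44358251] [2.  0.7 1.8]
False
[549.66701006 181.38239501 278.55002995] [ 5.4  0.9 -4.2]
True
[549.71164462 181.38539607 280.49245491] [ 2.5 -0.2 -3. ] 5.75 44.57308213243947
```

```bash
python3 - <<'E'
from h import *
s=bot.sense(); p=s["tool_pos"]; print(s["force"].round(1))
for z in (283.5,284.5,286):
    h=bot.move_straight([p[0],p[1],z],feed=15,guard=30); s=bot.sense(); print(h,s["tool_pos"].round(1),s["force"].round(1))
    if h: break
bot.sleep(.2); print(bot.sense()["force"].round(1))
# test bearing: push back down
h=bot.move_straight([p[0],p[1],279],feed=15,guard=25); s=bot.sense(); print("down",h,s["tool_pos"].round(1),s["force"].round(1),s["clock"])
E
```

```text
[ 6.   1.3 -7.1]
False [549.7 181.4 281.2] [ 10.2   1.5 -19.7]
False [549.7 181.4 281.4] [ 11.3   2.6 -24. ]
False [549.6 181.3 281.8] [ 15.1   2.9 -31.8]
[ 15.    3.1 -31.3]
down True [549.7 181.4 280.2] [ 0.3 -0.2 -0.4] 7.5083
```

```bash
python3 - <<'E'
from h import *
p=bot.sense()["tool_pos"]
h=bot.move_straight([p[0],p[1],276],feed=20,guard=15); s=bot.sense(); print("down",h,s["tool_pos"].round(1),s["force"].round(1))
bot.grip(85); 
bot.move_straight([p[0],p[1],345],feed=150)
i,w=cloud("wrist"); m=(w[...,2]>285)&(w[...,2]<315)&(np.hypot(w[...,0]-550,w[...,1]-181)<45); print(m.sum(),np.percentile(w[m][:,2],[50,90,99]))
j,w2=cloud("scene"); save("pics/v3.png",np.hstack([cv2.resize(i,(400,300)),cv2.resize(j[110:260,180:380],(400,300))])); print(bot.sense()["clock"])
E
```

```text
down True [549.8 181.4 277.1] [-1.9 -0.9  5. ]
1639 [296.16215245 298.60005948 299.39369188]
8.9583
```

View pics/v3.png

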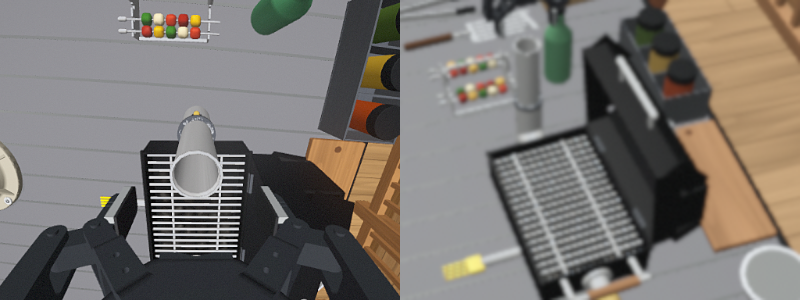

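Wrist view: the brass button shows at (195,113) on the +y side of the outer tube, and the tube rim is at 299 mm after release, so the stack is locked. Next is the valve.

```bash
sed -i 's/C0=np.array(\[561.,-20.,0\])/C0=np.array([563.,-18.5,0])/' h.py; cat >> h.py <<'E'
ST=Rs.apply([-np.sin(np.radians(35)),0,np.cos(np.radians(35))])
L0=Rs.apply([-np.cos(np.radians(35)),0,-np.sin(np.radians(35))])
def lev(a): return R.from_rotvec(ST*a).apply(L0)
def vrot(a): return tool(-ST,np.cross(ST,lev(a)))
E
python3 - <<'E'
from h import *
p=bot.sense()["tool_pos"]
bot.move_straight([440,150,340],feed=250)
rt=vrot(.1); h=S([-23.5,-236,96])
pre=tcp(h+78*lev(.1)+ST*110,rt)
bot.move_ptp([430,-150,300],rt)
bot.move_ptp(pre,rt)
i,w=cloud("wrist"); save("pics/v4.png",i)
c=i.astype(float); m=(c[...,0]>110)&(c[...,1]<.5*c[...,0])&(c[...,2]<.5*c[...,0])&(np.linalg.norm(w-(h+50*L0),axis=-1)<110)
Q=w[m]; u,s,vt=np.linalg.svd(Q-Q.mean(0),full_matrices=False); d=vt[0]; d*=np.sign(d@L0); t=(Q-Q.mean(0))@d
print(len(Q),Q.mean(0).round(1),d.round(3),np.percentile(t,[1,99]).round(1),"ang",np.arctan2(d@lev(np.pi/2),d@L0).round(3),"along ST",(d@ST).round(3),"norm",vt[2].round(3),ST.round(3))
mid=Q.mean(0)+d*(np.percentile(t,1)+np.percentile(t,99))/2; print("mid(top)",mid,"pred",h+78*lev(.1), "dist plane",(mid-h)@ST, bot.sense()["clock"])
for nm in("scene",):
    pass
E
```

```text
Traceback (most recent call last):
station.Unreachable: the arm cannot take that pose within its joint ranges
```

```bash
python3 - <<'E'
from h import *
h=S([-23.5,-236,96]); print(bot.sense()["tool_pos"],bot.sense()["joints"].round())
for tl in(35,25,15):
  z=Rs.apply([np.sin(np.radians(tl)),0,-np.cos(np.radians(tl))])
  for a,back in((.1,0),(.1,60),(.1,110),(.5,0),(.9,0),(1.3,0),(1.6,0),(1.7,0),(1.6,80)):
    r=tool(z,np.cross(ST,lev(a))); q=bot.solve_ik(tcp(h+78*lev(a)-back*z,r,1),r); print(tl,a,back,None if q is None else q.round())
print(bot.solve_ik([470,-200,320],tool([0,0,-1],np.cross(ST,lev(.1)))))
E
```

```text
[439.70558415 150.14853029 339.83420236] [-54.  -1.  31.  95.   1.  86. -19.]
35 0.1 0 [ 15.  17.  26. 127. -75.  32.  23.]
35 0.1 60 [  6.   9.  39. 128. -62.  35.  13.]
35 0.1 110 [ -5.   0.  51. 129. -48.  37.   2.]
35 0.5 0 [ 18.  20.  26. 123. -72.  34.  44.]
35 0.9 0 [ 19.  21.  26. 118. -69.  36.  63.]
35 1.3 0 [ 40.  21.   1. 113. -53.  31.  72.]
35 1.6 0 [ 49.  21. -12. 110. -42.  29.  79.]
35 1.7 0 [ 49.  21. -12. 109. -41.  29.  83.]
35 1.6 80 [ 42.  12.   1. 112. -43.  39.  79.]
25 0.1 0 [  0.  20.  39. 121. -54.  35.  -1.]
25 0.1 60 [-11.  12.  52. 122. -44.  40.  -9.]
25 0.1 110 [-24.   4.  66. 121. -32.  43. -18.]
25 0.5 0 [  3.  22.  39. 117. -54.  38.  22.]
25 0.9 0 [  5.  24.  39. 113. -53.  41.  44.]
25 1.3 0 [ 15.  23.  26. 108. -44.  40.  58.]
25 1.6 0 [ 25.  22.  14. 105. -35.  39.  67.]
25 1.7 0 [ 34.  22.   1. 103. -27.  38.  66.]
25 1.6 80 [ 26.  15.  14. 104. -29.  46.  62.]
15 0.1 0 [ -6.  23.  43. 115. -39.  42. -19.]
15 0.1 60 [ -3.  15.  39. 114. -26.  46. -29.]
15 0.1 110 [-25.  14.  66. 113. -29.  54. -26.]
15 0.5 0 [ -5.  27.  47. 111. -43.  46.   7.]
15 0.9 0 [ -5.  31.  50. 106. -45.  50.  31.]
15 1.3 0 [ -6.  34.  52. 102. -47.  54.  54.]
15 1.6 0 [ -4.  33.  49.  98. -43.  55.  68.]
15 1.7 0 [ -2.  32.  45.  97. -40.  54.  72.]
15 1.6 80 [-12.  30.  62.  97. -43.  64.  68.]
[-33.95758454   9.15661269  61.12529572  91.72482587  -8.05636637
  83.88491049 -53.38168065]
```

```bash
cat >> h.py <<'E'
ZT=Rs.apply([np.sin(np.radians(25)),0,-np.cos(np.radians(25))])
def vrot(a): return tool(ZT,np.cross(ST,lev(a)))
E
python3 - <<'E'
from h import *
rt=vrot(.1); h=S([-23.5,-236,96])
bot.move_ptp([470,-200,320],tool([0,0,-1],np.cross(ST,lev(.1))))
bot.move_ptp(tcp(h+78*lev(.1)-ZT*110,rt),rt)
i,w=cloud("wrist"); save("pics/v4.png",i)
c=i.astype(float); m=(c[...,0]>110)&(c[...,1]<.5*c[...,0])&(c[...,2]<.5*c[...,0])&(np.linalg.norm(w-(h+50*L0),axis=-1)<110)
Q=w[m]; u,s,vt=np.linalg.svd(Q-Q.mean(0),full_matrices=False); d=vt[0]; d*=np.sign(d@L0); t=(Q-Q.mean(0))@d
print(len(Q),Q.mean(0).round(1),d.round(3),np.percentile(t,[1,99]).round(1),"ang",np.arctan2(d@lev(np.pi/2),d@L0).round(3),"along ST",(d@ST).round(3),"norm",vt[2].round(3),ST.round(3))
mid=Q.mean(0)+d*(np.percentile(t,1)+np.percentile(t,99))/2; print("mid(top)",mid,"pred",h+78*lev(.1), "dist plane",(mid-h)@ST, bot.sense()["clock"])
E
```

```text
1873 [ 496.  -267.7   60.2] [-0.805 -0.188 -0.562] [-36.2  43.6] ang 0.129 along ST 0.008 norm [-0.567 -0.036  0.823] [-0.572 -0.042  0.819]
mid(top) [ 493.04800013 -268.38530713   58.15151603] pred [ 494.01370552 -268.00950178   51.48454642] dist plane 6.029466826629651 11.7083
```

View pics/v4.png

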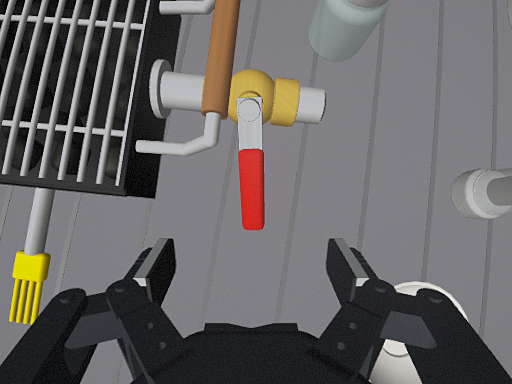

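The picture shows the red grip at (252,190) between the open jaws. The lever model agrees to about 2 mm, and the lever angle now is 0.13 rad.

```bash
python3 - <<'E'
from h import *
h=np.array([558.5,-254,97.]); r0=88; a=.129
bot.grip(40)
rt=vrot(a); P=lambda a,b=0: tcp(h+r0*lev(a)-ZT*b,vrot(a),1)
bot.move_straight(P(a,40),rt,feed=200)
print(bot.move_straight(P(a),rt,feed=80,guard=12)); bot.grip(30,25); s=bot.sense();print(s["tool_pos"].round(1),P(a).round(1),s["grip_width"],s["force"].round(1))
for a in np.arange(.3,1.56,.2).tolist()+[1.6,1.7]:
    hit=bot.move_straight(P(a),vrot(a),feed=90,guard=30); s=bot.sense(); print(round(a,2),hit,(s["tool_pos"]-P(a)).round(1),s["force"].round(1))
    if hit: break
bot.sleep(.2)
i,w=cloud("wrist"); print(bot.sense()["clock"]); save("pics/v5.png",i)
E
```

```text
Traceback (most recent call last):
station.Unreachable: the arm cannot follow that straight line within its joint ranges
```

```bash
cat > v.py <<'E'
from h import *
h=np.array([558.5,-254,97.]); r0=84; a=.129
rt=vrot(a); P=lambda a,b=0: tcp(h+r0*lev(a)-ZT*b,vrot(a),1)
print(bot.sense()["joints"].round(1))
if bot.sense()["tool_pos"][2]>100:
    bot.move_ptp(P(a,45),rt); print(bot.sense()["joints"].round(1))
    try: print(bot.move_straight(P(a),rt,feed=80,guard=12))
    except bot.Unreachable: print("ptp down"); bot.move_ptp(P(a,20),rt); bot.move_ptp(P(a),rt)
bot.grip(30,25); s=bot.sense();print(s["tool_pos"].round(1),P(a).round(1),s["grip_width"],s["force"].round(1),s["joints"].round(1))
for a in np.arange(.3,1.56,.2).tolist()+[1.6,1.7]:
    try: hit=bot.move_straight(P(a),vrot(a),feed=90,guard=30)
    except bot.Unreachable:
        hit=False; q=bot.solve_ik(P(a),vrot(a)); print("ptp",q.round(1)-bot.sense()["joints"].round(1)); bot.move_joints(q)
    s=bot.sense(); print(round(a,2),hit,(s["tool_pos"]-P(a)).round(1),s["force"].round(1))
    if hit: break
bot.sleep(.2)
i,w=cloud("wrist"); print(bot.sense()["clock"]); save("pics/v5.png",i)
E
python3 v.py
```

```text
[-54.5 -12.1  89.2 121.5  -6.2  39.5 -39.4]
[-10.1  15.4  52.3 122.  -49.2  39.7  -2.9]
False
[ 490.9 -269.9   50.6] [ 490.8 -269.8   50.1] 30.00364658700853 [ 0.8  0.4 -0. ] [ -5.6  21.8  46.6 121.6 -58.9  37.7   4.4]
0.3 False [-0.1 -0.2  0. ] [0.4 0.  0.4]
0.5 False [-0.1 -0.2 -0. ] [0.7 0.2 0.3]
0.7 False [-0.1 -0.2  0. ] [ 0.9  0.5 -0.5]
0.9 False [-0.1 -0.2  0. ] [-0.3 -0.3  0.1]
1.1 False [-0.1 -0.2 -0. ] [ 0.4 -0.1 -0.5]
1.3 False [-0.1 -0.2 -0. ] [ 0.4 -0.5  0.7]
1.5 False [-0.1 -0.3 -0. ] [ 0.1 -1.   0.5]
1.6 False [-1.7  0.  -1.2] [-4.8  0.9 -1.2]
1.7 False [-8.4  0.1 -6.1] [-24.5   3.9  -4.1]
17.3167
```

```bash
python3 - <<'E'
from h import *
h=np.array([558.5,-254,97.]); P=lambda a,b=0: tcp(h+84*lev(a)-ZT*b,vrot(a),1)
bot.move_straight(P(1.6),vrot(1.58),feed=60); bot.grip(45)
p=P(1.6,70)
try: bot.move_straight(p,feed=150)
except bot.Unreachable: bot.move_ptp(P(1.6,35),vrot(1.6)); bot.move_ptp(p,vrot(1.6))
i,w=cloud("wrist"); save("pics/v5.png",i)
c=i.astype(float); m=(c[...,0]>110)&(c[...,1]<.5*c[...,0])&(c[...,2]<.5*c[...,0])&(np.linalg.norm(w-h,axis=-1)<140)
Q=w[m]; u,s,vt=np.linalg.svd(Q-Q.mean(0),full_matrices=False); d=vt[0]; d*=np.sign(d@lev(1.5))
print(len(Q),Q.mean(0).round(1),"ang",np.arctan2(d@lev(np.pi/2),d@L0).round(3)); s=bot.sense();print(s["clock"],s["joints"].round(),s["tool_pos"])
r=tool([0,0,-1],[.03,1,0])
r=tool([0,0,-1],[.03,-1,0])
for r in (tool([0,0,-1],[-.03,1,0]),tool([0,0,-1],[.03,-1,0])):
  q=bot.solve_ik([486,382,200],r); print(r,None if q is None else q.round())
E
```

```text
2937 [ 558.2 -325.6  100.9] ang 1.57
18.575 [  7.  18.  38. 105. -39.  49.  69.] [ 536.91972035 -338.89317534  161.832785  ]
[ 180.          0.       -178.281642] [-43.  23.   3.  85.  -1.  73.  52.]
[180.         0.         1.718358] [ -45.   23.    6.   85.   -2.   73. -128.]
```

View pics/v5.png

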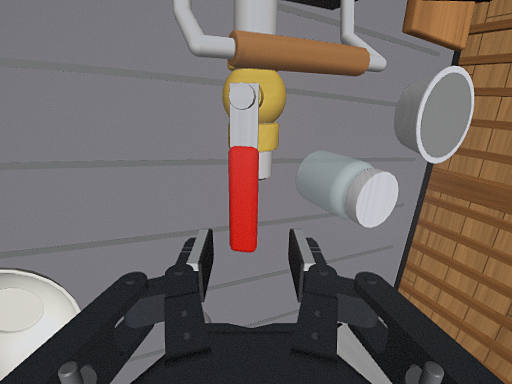

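The lever lies in line with the pipe in the view (grip at (243,200)), measured at 1.570 rad. Next I move to the rack.

```bash
python3 - <<'E'
from h import *
D=[0,0,-1]
bot.move_ptp([470,-200,330],tool(D,np.cross(ST,lev(.1)))); bot.grip(60)
r=tool(D,[-.03,1,0])
bot.move_ptp([430,150,340],tool(D,Rs.apply([1,0,0])))
bot.move_ptp([465,382,225],r)
i,w=cloud("wrist"); save("pics/v6.png",i); np.savez("rack.npz",i=i,w=w)
m=(w[...,2]>74)&(w[...,2]<96)&(np.abs(w[...,0]-486)<110)&(np.abs(w[...,1]-382)<40)
Q=w[m];c=Q.mean(0);u,s,vt=np.linalg.svd(Q-c,full_matrices=False);d=vt[0]*np.sign(vt[0][0]);t=(Q-c)@d
e=np.percentile(t,[1,99]);print(len(Q),c.round(1),d.round(3),e.round(1),"mid",(c+d*e.mean()).round(1),np.percentile(Q[:,2],95),bot.sense()["clock"])
m=(w[...,2]>20)&(w[...,2]<120)&(np.abs(w[...,0]-486)<130)&(np.abs(w[...,1]-382)<90);Q=w[m];x=(Q-c)@d;print("x range",np.percentile(x,[.2,99.8]),"y",np.percentile((Q-c)[:,1],[.5,99.5]))
E
```

```text
1198 [477.9 386.2  87.5] [0.999 0.032 0.028] [-60.2  77.9] mid [486.8 386.5  87.7] 90.51109651657934 23.4833
x range [-85.30021781  95.24151827] y [-59.00040614  59.95676262]
```

View pics/v6.png

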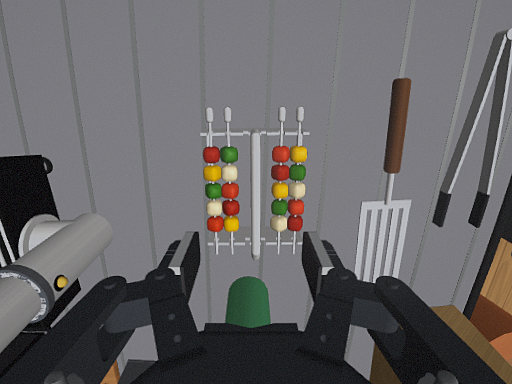

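View: the bar runs from (255,130) to (255,258), midway between the jaws. Its centre is about (487,386) mm.

```bash
python3 - <<'E'
from h import *
D=[0,0,-1]; r=tool(D,[-.032,1,0]); r2=tool(D,Rs.apply([1,0,0]))
bot.move_straight([487,386.5,130],r,feed=200)
print(bot.move_straight([487,386.5,91],feed=80,guard=12)); bot.grip(5,80); s=bot.sense(); print(s["grip_width"],s["tool_pos"].round(1),s["force"].round(1))
bot.move_straight([487,386.5,245],feed=120); s=bot.sense(); print(s["grip_width"],s["force"].round(1),s["moment"].round(2))
i,w=cloud("wrist"); save("pics/v7.png",i)
bot.move_straight([428,300,245],r2,feed=90)
bot.move_straight([428,100,245],feed=160)
try: bot.move_straight([434,-20,245],feed=160)
except bot.Unreachable: print("unr"); bot.move_ptp([440,-20,245],r2)
t=S([-3,0,0]); bot.move_straight([t[0],t[1],245],feed=120)
i,w=cloud("side"); save("pics/s7.png",cv2.resize(i[60:260,180:380],(600,600))); s=bot.sense(); print(s["grip_width"],s["tool_pos"].round(1),s["force"].round(1),s["clock"])
E
```

```text
False
7.086243213784421 [487.2 386.5  91.5] [-1.4 -1.7  4.1]
7.114897790103225 [ 0.  -0.7 -4.3] [0.04 0.01 0.01]Traceback (most recent call last):
  File "<stdin>", line 11, in <module>
station.Unreachable: the arm cannot follow that straight line within its joint ranges
```

```bash
python3 - <<'E'
from h import *
s=bot.sense(); print(s["tool_pos"].round(1),s["tcp_rot"].round(1),s["joints"].round(1))
r2=tool([0,0,-1],Rs.apply([1,0,0])); t=S([-3,0,0])
for x in np.linspace(434,t[0],6):
    q=bot.solve_ik([x,-20,245],r2); print(round(x),None if q is None else q.round(1))
q=bot.solve_ik([t[0],t[1],176],r2); print(q.round(1))
E
```

```text
[434.  -18.9 245. ] [180.   -0.   94.3] [-78.1 -13.4  68.8 109.4  12.8  75.8  -8.8]
434 [-78.1 -13.4  68.9 109.4  12.9  75.9  -8.8]
459 [-87.8  -6.3  83.9 106.3   6.5  74.4  -1.5]
484 [-60.4   7.3  64.8 102.8  -6.9  74.2  10.4]
510 [-56.7  13.7  65.2  99.4 -12.8  75.2  15.4]
535 [-53.3  19.1  65.2  95.8 -17.8  76.6  19.2]
560 [-41.9  19.1  51.9  91.8 -15.3  76.7  16.2]
[-41.8  23.2  52.   97.3 -19.4  69.1  19.2]
```

```bash
python3 - <<'E'
from h import *
r2=tool([0,0,-1],Rs.apply([1,0,0])); t=S([-3,0,0])
bot.move_joints(bot.solve_ik([484,-20,250],r2)); print(bot.sense()["tool_pos"].round(1))
bot.move_ptp([t[0],t[1],250],r2)
i,w=cloud("side"); save("pics/s7.png",cv2.resize(i[60:260,180:380],(600,600)))
s=bot.sense(); print(s["grip_width"],s["tool_pos"].round(1),s["force"].round(1),s["joints"].round(1),s["clock"])
E
```

```text
[483.8 -19.4 249.3]
7.317841737574486 [559.2 -18.4 250.1] [-0.4 -0.1 -4.7] [-50.9  24.2  66.3  91.7 -22.5  79.   22.1] 33.0
```

View pics/s7.png

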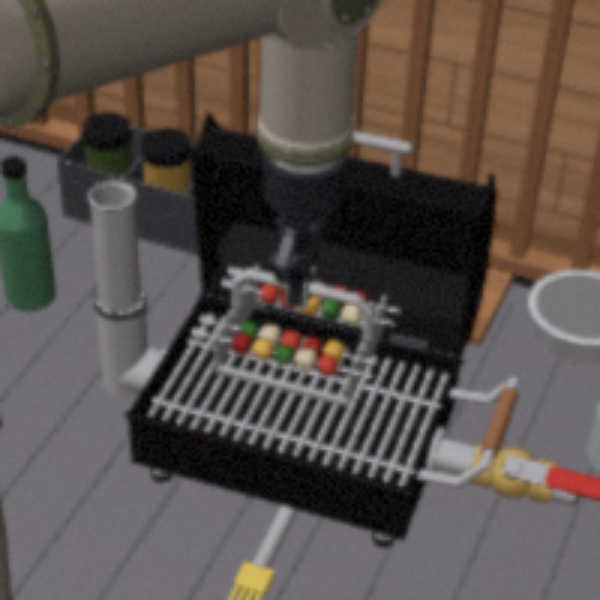

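The rack hangs level over the tub with its bar from about (235,275) to (370,305), parallel to the stack-to-valve line. I lower it now.

```bash
python3 - <<'E'
from h import *
s=bot.sense(); x,y=s["tool_pos"][:2]
print(bot.move_straight([x,y,182],feed=100,guard=12)); 
print(bot.move_straight([x,y,172],feed=15,guard=5)); s=bot.sense(); print(s["tool_pos"].round(1),s["force"].round(1))
bot.grip(30); bot.sleep(.1); print(bot.sense()["force"].round(1))
bot.move_straight([x,y,260],feed=120)
i,w=cloud("wrist"); save("pics/v8.png",i)
m=(np.abs(w[...,0]-x)<40)&(np.abs(w[...,1]-y)<90)&(w[...,2]>155)&(w[...,2]<185); Q=w[m]; c=Q.mean(0);u,ss,vt=np.linalg.svd(Q-c,full_matrices=False);print(len(Q),c.round(1),vt[0].round(3))
# lid handle from wrist & side
j,w2=cloud("side"); 
c2=j.astype(float); m=(w2[...,2]>335)&(w2[...,2]<360)&(np.abs(w2[...,0]-672)<30)&(np.abs(w2[...,1]+13)<75)&(c2.min(-1)>90); Q=w2[m]; print("lidh",len(Q),Q.mean(0).round(1) if len(Q) else "")
r2=tool([0,0,-1],Rs.apply([1,0,0]))
for p in([540,-20,420],[640,-20,430],[672,-15,430],[672,-15,352]):
    q=bot.solve_ik(p,r2); print(p,None if q is None else q.round())
print(bot.sense()["clock"])
E
```

```text
False
True
[559.8 -18.3 176.4] [-0.5  0.4  5. ]
[ 0.5 -0.   0.8]
1885 [558.5  -8.6 172.5] [ 0.072 -0.997  0.032]
lidh 70 [675.3 -52.4 347.2]
[540, -20, 420] [-53.  18.  71.  75. -18.  98.  18.]
[640, -20, 430] [-32.  33.  62.  55. -30. 106.  21.]
[672, -15, 430] [-27.  37.  60.  48. -34. 108.  19.]
[672, -15, 352] [-33.  37.  60.  60. -32.  98.  21.]
35.7083
```

View pics/v8.png

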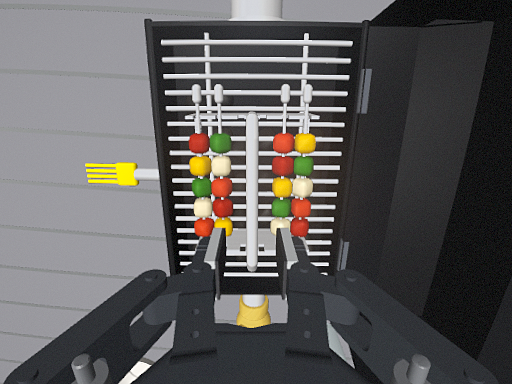

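The rack sits centred and parallel on the grate (bar (252,115)–(252,270) in view) and has been let go. Lid next.

```bash
python3 - <<'E'
from h import *
r2=tool([0,0,-1],Rs.apply([1,0,0]))
bot.grip(50)
bot.move_ptp([545,-18,430],r2); bot.move_ptp([665,-16,445],r2)
i,w=cloud("wrist"); save("pics/v9.png",i)
m=(w[...,2]>325)&(w[...,2]<365)&(np.abs(w[...,0]-675)<35)&(np.abs(w[...,1]+13)<90)&(i.min(-1)>90); Q=w[m]
c=Q.mean(0);u,s,vt=np.linalg.svd(Q-c,full_matrices=False);d=vt[0]*np.sign(vt[0][1]);t=(Q-c)@d;e=np.percentile(t,[1,99]);print(len(Q),c.round(1),d.round(3),e.round(1),(c+d*e.mean()).round(1),np.percentile(Q[:,2],[5,50,95]).round(1),np.percentile(Q[:,0],[5,95]))
print(((Rs.inv().apply(c+d*e.mean()-C0))).round(1),bot.sense()["clock"],bot.sense()["joints"].round())
E
```

```text
1984 [675.   -2.5 349.4] [-0.068  0.998 -0.002] [-73.   60.4] [675.4  -8.7 349.4] [346.9 349.7 351.2] [668.45739994 681.83878109]
[112.8   1.5 349.4] 37.3917 [-28.  37.  63.  47. -35. 110.  20.]
```

View pics/v9.png

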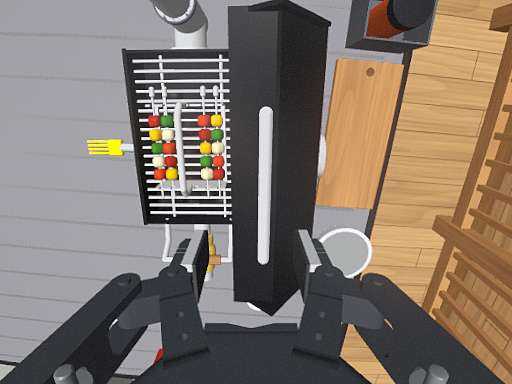

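View: handle bar from (266,108) to (263,262), between the jaws. I grasp it and follow the arc down.

```bash
cat > lid.py <<'E'
from h import *
r2=tool([0,0,-1],Rs.apply([1,0,0])); HX=97.5; ys=-18
def B(a): return S([HX-235*np.cos(a)+35*np.sin(a),ys,108+235*np.sin(a)+35*np.cos(a)])
E
python3 - <<'E'
from lid import *
bot.move_joints([-20,34,49,46,-27,107,17]); print(bot.sense()["tool_pos"].round())
bot.grip(40)
b=B(1.49); print(b); bot.move_ptp(tcp(b+[0,0,50],r2),r2)
print(bot.move_straight(tcp(b,r2),feed=100,guard=12)); bot.grip(5,25); s=bot.sense(); print(s["grip_width"],s["tool_pos"].round(1),s["force"].round(1),s["joints"].round())
for a in np.arange(1.35,.59,-.15):
    try: bot.move_straight(tcp(B(a),r2),feed=100)
    except bot.Unreachable:
        q=bot.solve_ik(tcp(B(a),r2),r2); print("unr",a,None if q is None else q.round()); break
    s=bot.sense(); print(round(a,2),s["grip_width"].round(1),s["force"].round(1),s["joints"].round(),s["clock"])
    if np.linalg.norm(s["force"])>40: break
E
```

```text
[671. -52. 447.]
[677.43303327 -28.14503291 345.05816743]
False
10.088095809799704 [677.7 -28.4 352. ] [-0.1 -0.5  4. ] [-26.  34.  49.  59. -25.  96.  18.]Traceback (most recent call last):
  File "<stdin>", line 10, in <module>
AttributeError: 'float' object has no attribute 'round'
```

```bash
cat > l2.py <<'E'
from lid import *
import sys
for a in np.arange(float(sys.argv[1]),float(sys.argv[2]),-.15):
    try: bot.move_straight(tcp(B(a),r2),feed=100)
    except bot.Unreachable:
        q=bot.solve_ik(tcp(B(a),r2),r2); print("unr",a,None if q is None else q.round()); break
    s=bot.sense(); print(round(a,2),round(float(s["grip_width"]),1),s["force"].round(1),s["joints"].round(),s["clock"])
    if np.linalg.norm(s["force"])>40: break
E
python3 l2.py 1.2 .59
```

```text
1.2 10.0 [-1.  -0.8  3. ] [-34.  24.  51.  73. -19.  91.  18.] 40.325
1.05 10.0 [-1.8 -1.1 -2.3] [-38.  19.  52.  80. -15.  88.  17.] 40.8333
0.9 10.0 [ 1.6 -0.  -7.1] [-42.  14.  53.  87. -11.  85.  15.] 41.3417
0.75 9.8 [  3.4   0.7 -10.1] [-46.   9.  53.  93.  -8.  81.  13.] 41.85
0.6 9.5 [  7.    2.1 -10.1] [-48.   5.  53.  99.  -4.  78.  10.] 42.3583
```

```bash
python3 l2.py .45 .1; python3 - <<'E'
from lid import *
for a in(.07,0.02,-.02,-.04):
    h=bot.move_straight(tcp(B(a),r2),feed=40,guard=20); s=bot.sense(); print(a,h,(s["tool_pos"]-tcp(B(a),r2)).round(1),s["tool_pos"].round(1),s["force"].round(1),round(float(s["grip_width"]),1),s["clock"])
    if h: break
i,w=cloud("side"); save("pics/s10.png",cv2.resize(i[60:260,180:380],(600,600)))
E
```

```text
0.45 10.1 [  8.6   2.3 -10.3] [-49.   2.  53. 105.  -2.  74.   8.] 42.8667
0.3 9.6 [10.   3.5 -9.8] [-49.   0.  52. 110.  -0.  70.   7.] 43.375
0.15 9.6 [10.1  3.5 -6.7] [-49.   0.  52. 114.  -0.  66.   7.] 43.8833
0.07 False [2.3 0.4 1.1] [432.5 -45.9 166.5] [ 8.6  3.8 -6.3] 9.7 44.5083
0.02 False [2.4 0.5 1.1] [430.3 -46.  154.8] [ 8.   4.5 -5.8] 9.8 44.9583
-0.02 True [3.5 0.5 7.5] [430.1 -46.1 151.8] [ 2.1 -0.1 -2.2] 9.8 45.1667
```

View pics/s10.png

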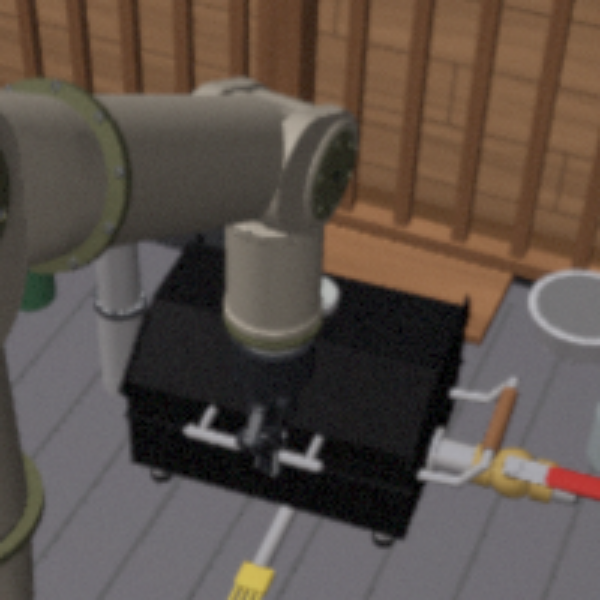

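```bash
python3 - <<'E'
from lid import *
p=bot.sense()["tool_pos"]; print(p.round(1))
for dz in(-1,-3,-5):
    h=bot.move_straight(p+[0,0,dz],feed=20,guard=20); bot.sleep(.1); s=bot.sense(); print(dz,h,s["tool_pos"].round(1),s["force"].round(1))
    if h or s["force"][2]>20: break
i,w=cloud("side"); q=Rs.inv().apply(w.reshape(-1,3)-C0); 
for y in(-120,-60,60,120):
  for x in(-80,-40,0): 
    m=(abs(q[:,0]-x)<8)&(abs(q[:,1]-y)<8)&(q[:,2]>80); print((x,y),round(float(np.median(q[m,2])),1) if m.any() else None,end=' ')
m=(q[:,0]<-120)&(q[:,0]>-150)&(abs(abs(q[:,1])-50)<12)&(q[:,2]>120)&(q[:,2]<180); print("bar",q[m].mean(0).round(1),np.percentile(q[m,2],[10,90]).round(1))
E
```

```text
[430.  -46.1 151.8]
-1 False [430.1 -46.1 151.7] [-4.9  1.9 11.2]
-3 False [430.2 -46.2 150.5] [-11.9   0.9  25.6]
(-80, -120) 168.7 (-40, -120) 195.7 (0, -120) 202.0 (-80, -60) 168.1 (-40, -60) 195.3 (0, -60) 203.8 (-80, 60) 168.2 (-40, 60) 192.9 (0, 60) None (-80, 120) 168.5 (-40, 120) 194.2 (0, 120) 203.8 bar [-136.    -2.3  146.7] [142.2 150.5]
```

The lid looks seated in the side view (bar (190,432)–(320,465), no gap). It resists 25 N firmly with the bar about 146 mm high. I release and retreat.

```bash
python3 - <<'E'
from lid import *
p=bot.sense()["tool_pos"]
bot.move_straight(p+[0,0,.8],feed=20)
bot.grip(24); bot.sleep(.1); print(bot.sense()["force"].round(1))
q=p+[0,0,45]
try: bot.move_straight(q,feed=80)
except bot.Unreachable: bot.move_ptp(q,r2)
try: bot.move_straight(q+[0,0,110],feed=150)
except bot.Unreachable: bot.move_ptp(q+[5,0,110],r2)
bot.sleep(.2)
i,w=cloud("wrist"); j,w2=cloud("side"); k,w3=cloud("scene")
save("pics/f.png",np.hstack([cv2.resize(j[60:260,180:380],(400,400)),cv2.resize(k[100:300,190:390],(400,400))]))
for n,W in(("wrist",w),("side",w2)):
  q=Rs.inv().apply(W.reshape(-1,3)-C0); m=(q[:,0]<-122)&(q[:,0]>-150)&(abs(q[:,1])<60)&(q[:,2]>120)&(q[:,2]<180); print(n,m.sum(),q[m].mean(0).round(1),np.percentile(q[m,2],[10,50,95]).round(1))
m=(q[:,2]>215)&(np.hypot(q[:,0],q[:,1]-200)<35); print("stack top",np.percentile(q[m,2],98))
s=bot.sense(); print(s["force"].round(1),s["tool_pos"].round(),s["clock"])
E
```

```text
[-0.3 -0.4  0.7]
wrist 1252 [-134.1    3.9  147.1] [145.3 147.3 149. ]
side 165 [-137.1   -1.5  146.4] [142.  146.4 150.9]
stack top 226.00037529912746
[ 0.5 -0.4  0.5] [430. -46. 305.] 48.5667
```

View pics/f.png

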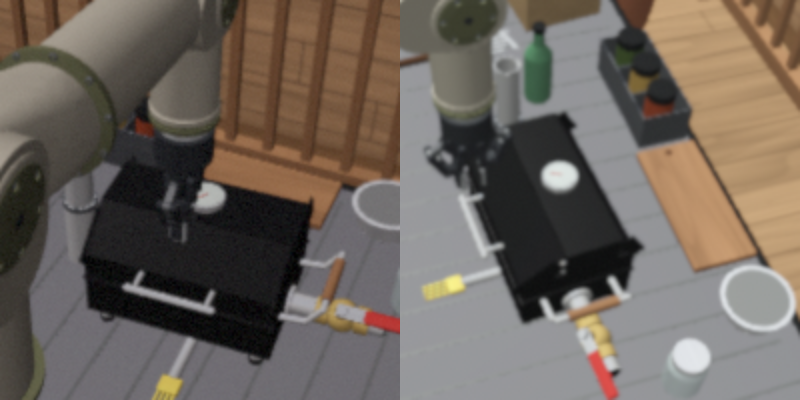

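```bash
python3 - <<'E'
from h import *
i,w=cloud("scene"); q=Rs.inv().apply(w.reshape(-1,3)-C0); d=np.hypot(q[:,0],q[:,1]-200)
m=(q[:,2]>230)&(q[:,2]<320)&(d<30); z=q[m,2]; t=np.percentile(z,98) if m.any() else 0; print(m.sum(),t)
if 293<t<306: bot.job_done(); print("handed in",bot.sense()["clock"])
E
```

```text
249 298.059989694963
the job is handed in; nothing more can be done
the job is handed in; nothing more can be done
```

All four steps were carried out in order, and the job was handed in at about 49 s on the robot's clock. Your system gives no verdict, so the results below are my own measurements.

- **Stack:** I pulled it up until it locked. It held against an upward pull and stayed up when let go. The brass button was visible, and the rim measured about 298–299 mm high at the end.
- **Valve:** I swung the lever from about 0.13 rad to its open stop. The wrist camera measured it at 1.57 rad afterwards.
- **Rack:** I carried it level, turned it 90° and set it on the grate within a few millimetres of centre. It sat parallel to the tub and was let go with the lid still up.
- **Lid:** I held the handle all the way down and pressed the lid shut at low speed. It resisted about 25 N without giving. The bar's centre ended at about 144–146 mm, and the final pictures show no gap.
- **Bystanders:** those visible in the final pictures looked undisturbed; I did not measure their positions.

Two checks disagreed with what I expected:
- **Handle height:** the task gives 153 mm for the shut handle, but the hinge numbers (108 + 35) give 143 mm. My reading fits the second figure, so I took the lid as shut.
- **Stack reading:** one side-camera height came out at 226 mm, probably because the arm blocked the view. The overhead camera then read 298 mm, so I handed in.

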